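Vent the desiccator and crack its stuck lid

ROBOT

A 7-joint arm with a two-finger parallel gripper is mounted at the origin on a cart in front of the work surface, level with it; the furniture and walls round the work are solid. World frame = base frame: x ahead of the robot, y to its left, z up, the work surface at z = 0. Lengths are in m, angles in rad, forces in N, time in s.
With the tool pointing down it reaches from about 0.425 to 0.825 m from the base axis. Payload 3.6 kg.
Tool frame: the origin (TCP) lies at the very end of the fingers, on their centre line; the grasp point (between the pads) lies 19 mm behind it (r.hold_point_z is the distance from the TCP to the grasp point, in m); x points along the fingers, y is the direction in which the jaws open and shut, and the axes are right-handed (so a half turn about x gives the same grasp; the last joint's range is limited). The gripper opens to 85 mm and grips with 20 to 120 N. Pads are 22 mm wide; open, the fingers measure 114 mm over their backs; the gripper's body (76 mm by 85 mm) begins 54 mm behind the grasp point. The pads swing forward as they close: fully open they stand 13 mm farther back than shut.
Start: joints at [1.306, 0.615, -0.013, 1.423, 0.008, 1.103, -0.04], TCP at [0.153, -0.632, 0.231] pointing down, gripper open.
Joint ranges: [-3.12, 3.12], [-0.3, 2.06], [-1.34, 1.32], [0.26, 2.42], [-1.36, 4.5], [0.01, 1.98], [-2.84, 2.84]. Speed limits (rad/s): [2.79, 2.79, 3.14, 3.14, 3.14, 3.14, 3.14].

INTERFACE

Orientations are given as a rotation vector (axis times angle).
In Python, from plant import r gives the robot as it stands.
- The arm moves only by the tool servo_tool, never from a script. Its arguments are lists of equal length, an entry for each row: "xyz": the shift along the tool's x, y, z in units of 40 mm (1.0 is 40 mm), a list of three; "dr": the turn, a rotation vector about the tool's x, y, z in degrees, a list of three; "fingers": the finger opening in mm, from 0 to 85.4. In form: {"xyz": [[tx, ty, tz], ...], "dr": [[rx, ry, rz], ...], "fingers": [fingers, ...]}. A call has 1 to 20 rows; each row shifts and turns the commanded pose from where the row before left it, along the tool's axes as they then stand; what a row does not reach is not made up. A row lasts 1/8 s, in which the tool goes at most 62.5 mm and 10.7 degrees, less where a joint would pass 70% of its speed; a pose out of reach is approached as far as the arm can. A call is refused whole if a number of a shift passes 1 or a number of a turn 10.7, either way. A call with a gripper value outside its range is refused whole. The fingers move at their own pace and stop on an object; "newtons" is the grip in N (left out, the last holds). Time passes only in rows, so rows that do not move let the fingers close. It gives the time, the measured TCP pose, the force and the opening at its end, in the units of the state.
- r.get_state(): the state, without advancing time (a new reading comes with each control period).
- r.get_image(name): name is "scene" or "side" or "wrist"; returns the picture (384x512x3 uint8, blue, green, red); there is no depth.
- r.camera_params(name): a dict with "mtx" (3x3 intrinsics, pixels), "distortion" ([k1, k2, p1, p2, k3] as OpenCV has them; the pictures are not rectified), "rvec" (rotation vector, rad) and "tvec" (3), from world to camera coordinates, as OpenCV has them; the wrist camera has in their place "hand_eye" (4x4, takes a point from camera to tool coordinates, whose origin is the TCP and whose axes are the tool frame's). Camera axes: x right, y down, z forward; pixel columns grow to the right and rows downward; lengths in m; the calibration is good to about 2 mm. A picture is of the moment at which its call begins: read the wrist's pose just before it. camera_params takes no time and is no camera call.
- r.hand_in(): hands the job in, once; it reports no verdict.
The state is a dict: "clock": time; "qpos": joint angles; "joint_vel": joint speeds; "joint_efforts": joint torques, N m; "tool_pos": TCP position; "tool_rot": TCP orientation; "contact_force": force on the tool from outside, world axes, zero at the start; "moment": the same for the moment, N m; "gripper_width": opening from 0.0 (shut) to 1.0 (fully open).
Only numpy, scipy, OpenCV 4.12 (cv2) and the standard library are available. Lean on these libraries where they do the work, as an engineer would, in place of code of your own. Each camera call takes 0.05 s, during which the arm holds its last target. There are 200 camera calls.

TASK

Vent the desiccator: on the control unit push the large round key, then the square key, then the narrow bar key fully down, one at a time and in that order. Then pull up the lid until its sticky seal lets go, and finish with the fingers still holding the lid slightly open, with a steady gap of about 3 cm at its front edge; do not let it fly open past about 6 cm, and leave the small bottle, the petri dish and the beaker where they stand.

Things in the scene. Friction and masses are not known exactly. Their poses are not given: they have to be found in the camera images.
- chamber: Desiccator chamber, a fixed grey box with clear framed lid: 190 (x) x 180 (y) x 74 mm high to the top of its black seal. Origin at the centre of its underside on the bench; its +x points to the hinged back, -x to the front with the lid's handle, +z up. It stands left or right on the bench, turned up to 0.25 rad.
- lid (a joint): Lid opening in rad: 0 shut, grows as the front edge lifts, stop at 0.6. Front edge 202 mm from the hinge: 0.15 rad is a 30 mm gap. The lid (0.32 kg) falls shut if let go. A rubber lip sticks once: an upward pull of about 12 to 20 N at the handle breaks it; the pull peaks in the first 1 to 4 mm of lift there and fades by 8 mm to the weight, about 2 N. It does not stick again.
- lid_handle (a point): Middle of the lid's handle, a black round bar 14 mm in diameter and 100 mm long, level and parallel to the chamber's y axis, carried on two 11 mm posts 80 mm apart (69 mm free between them). It is 170 mm in front of the hinge line; its centre is 30 mm above the lid's top and 114 mm above the bench when shut. Best pinched from above between the posts, fingers front and back of the bar.
- lid_hinge (a point): Middle of the lid's hinge line (axis along the chamber's y, 105 mm behind the chamber's origin, 74 mm above the bench).
- control_unit: Vent control unit, a fixed white box 100 (x) x 190 (y) x 49 mm high with a metal top plate and three black keys in a row along its y, 55 mm apart, in any order. Origin at the centre of its underside.
- small_bottle: Small brown bottle with white cap, 40 mm diameter, 75 mm tall, standing loose between the chamber and the control unit; origin at its underside. Bystander, leave alone.
- petri_dish: Round clear petri dish, 58 mm diameter, 15 mm high, loose at the right of the bench; origin at its underside. Bystander, leave alone.
- beaker: Small empty glass beaker, 51 mm diameter, 64 mm tall, loose at the left of the bench; origin at its underside. Bystander, leave alone.
- round_key (a joint): How far the large round cap, 34 mm in diameter, is pushed down, in m: 0 up, 0.005 fully down (stop); it springs back. It needs 1.4 N to start and 4.9 N at the bottom.
- round_key_top (a point): Centre of the top face of the large round cap, 34 mm in diameter; 60 mm above the bench when up.
- square_key (a joint): How far the square cap, 22 x 22 mm, is pushed down, in m: 0 up, 0.005 fully down (stop); it springs back. It needs 1.4 N to start and 4.9 N at the bottom.
- square_key_top (a point): Centre of the top face of the square cap, 22 x 22 mm; 60 mm above the bench when up.
- bar_key (a joint): How far the narrow bar cap, 10 mm wide (along the row) and 36 mm long, is pushed down, in m: 0 up, 0.005 fully down (stop); it springs back. It needs 1.4 N to start and 4.9 N at the bottom.
- bar_key_top (a point): Centre of the top face of the narrow bar cap, 10 mm wide (along the row) and 36 mm long; 60 mm above the bench when up.

How it is judged:
On the way, in this order (a step that is already met when the one before it is completed fails the run):
1. the large round key is pushed down, lid still shut (value of joint round_key above 0.0035 m and value of joint lid below 0.03 rad), for 0.05 s.
2. the square key is pushed down, lid still shut (value of joint square_key above 0.0035 m and value of joint lid below 0.03 rad), for 0.05 s.
3. the narrow bar key is pushed down, lid still shut (value of joint bar_key above 0.0035 m and value of joint lid below 0.03 rad), for 0.05 s.
4. the lid is broken free of its seal (value of joint lid above 0.07 rad), for 0.1 s.
At the end, for the whole second after the job is handed in: The robot's fingers hold the lid (contact force over 0.8 N) still (under 0.05 rad/s) at an opening of 0.09 to 0.22 rad, a front gap of 18 to 44 mm; all three keys are up again; small bottle, petri dish and beaker are within 30 mm of where they stood (value of joint lid between 0.09 and 0.22 rad and velocity of joint lid between -0.05 and 0.05 rad/s and contact force between the fingers and lid above 0.8 N and value of joint each of round_key, square_key, bar_key below 0.0015 m and distance of each of small_bottle, petri_dish, beaker from where it was at the start of the episode below 0.03 m); the arm keeps its last pose, push and grip.
It fails at once if the lid flies open past about 6 cm (0.32 rad) (value of joint lid above 0.32 rad).
It fails at once if two keys are pushed at once (value of joint each of round_key, square_key above 0.002 m or value of joint each of square_key, bar_key above 0.002 m or value of joint each of round_key, bar_key above 0.002 m).
It fails at once if a bystander is knocked away or over (distance of any of small_bottle, petri_dish, beaker from where it was at the start of the episode above 0.03 m or angle between any of small_bottle, petri_dish, beaker's own z axis and vertical above 0.5 rad).
It also fails if it takes over 48 s, if anything falls off the work surface, if the arm or the gripper's body presses on something with over 40 N, if the wrist force passes 120 N, or if a joint passes its speed limit or range.

## Working session

There is one attempt and no reset: what is moved stays moved. The work goes in short steps, Python scripts to look and compute and a tool call to move; the robot and the scene stay as the last step left them, time stands still between calls to the robot, and variables do not carry over. Pictures are saved under pics/ and viewed, about 8 in all and at most 12, crops included, and the job is handed in when it is done.

Besides the shell and the picture viewer there is one more tool, called after "Emit:" by a JSON object that holds its "name" and its "arguments". servo_tool: Moves the arm, as the interface text tells. Its arguments: {"type":"object","properties":{"xyz":{"type":"array","items":{"type":"array","items":{"type":"number"}}},"dr":{"type":"array","items":{"type":"array","items":{"type":"number"}}},"fingers":{"type":"array","items":{"type":"number"}},"newtons":{"type":"number"}},"required":["xyz","dr","fingers"]}

```bash
mkdir -p pics; ls; python3 - <<'E'
from plant import r
import cv2
s=r.get_state();print(s)
for n in("scene","side"):
    cv2.imwrite(f"pics/{n}0.png",r.get_image(n));print(n,r.camera_params(n))
print(r.camera_params("wrist"),r.hold_point_z)
E
```

```text
pics
{'clock': 0.0, 'qpos': array([ 1.30650375,  0.61591791, -0.01260746,  1.42492596,  0.00807764,
        1.1033865 , -0.04039275]), 'joint_vel': array([ 0.00021953, -0.00034096,  0.00100388,  0.0001913 ,  0.00031581,
       -0.00209881, -0.00019011]), 'joint_efforts': array([-3.21722737e-04, -4.69213665e+01,  2.59311078e-01, -1.71035886e+01,
        9.99958429e-03,  9.61645273e-03,  1.46052141e-06]), 'tool_pos': array([ 0.15294042, -0.63095534,  0.23013004]), 'tool_rot': array([ 2.09596582,  0.25319496, -2.09666226]), 'contact_force': array([0.29614578, 0.35761594, 0.48922011]), 'moment': array([ 0.00711263,  0.03805365, -0.03136106]), 'gripper_width': 1.002353997296388}
scene {'mtx': array([[394.98408282,   0.        , 267.24367797],
       [  0.        , 394.98408282, 187.7717516 ],
       [  0.        ,   0.        ,   1.        ]]), 'distortion': array([0.00158923, 0.        , 0.        , 0.        , 0.        ]), 'rvec': array([ 1.2113245 , -2.18123147,  1.02886964]), 'tvec': array([0.27081204, 0.35114785, 0.91026844])}
side {'mtx': array([[378.67297091,   0.        , 254.607
[... 213 characters left out ...]
01833035, -0.50897013,  0.3217561 ]), 'tvec': array([-0.49095266,  0.18461244,  0.96944319])}
{'mtx': array([[299.3361223 ,   0.        , 256.22036909],
       [  0.        , 299.3361223 , 189.13335731],
       [  0.        ,   0.        ,   1.        ]]), 'distortion': array([0.01662203, 0.        , 0.        , 0.        , 0.        ]), 'hand_eye': array([[ 5.71039058e-04, -2.65174640e-01,  9.64200230e-01,
        -1.42321730e-01],
       [ 9.99999836e-01,  1.19949456e-04, -5.59252522e-04,
        -3.89061766e-04],
       [ 3.26442930e-05,  9.64200392e-01,  2.65174665e-01,
        -6.78051243e-02],
       [ 0.00000000e+00,  0.00000000e+00,  0.00000000e+00,
         1.00000000e+00]])} 0.0187
```

View pics/scene0.png

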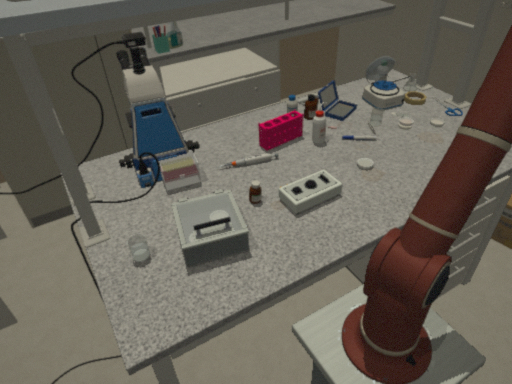

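View pics/side0.png

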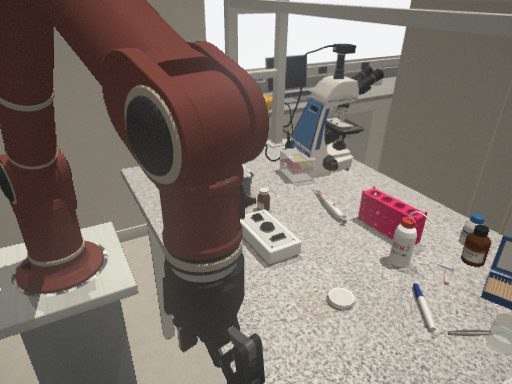

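The scene picture shows the chamber at (212,228) with its handle bar from (195,229) to (229,220). The control unit is at (311,190), the bottle at (256,191), the beaker at (139,250) and the dish at (365,163). In the side picture the unit is at (268,235) and the arm hides the chamber.

```bash
cat > h.py <<'E'
import numpy as np,cv2
from plant import r
from scipy.spatial.transform import Rotation as R
def cam(n,s=None):
    p=r.camera_params(n)
    if n=="wrist":
        T=np.eye(4);T[:3,:3]=R.from_rotvec(s["tool_rot"]).as_matrix();T[:3,3]=s["tool_pos"];T=T@p["hand_eye"]
        return p["mtx"],p["distortion"],T[:3,:3],T[:3,3]
    M=cv2.Rodrigues(p["rvec"])[0];return p["mtx"],p["distortion"],M.T,-M.T@p["tvec"]
def ray(c,uv):
    q=cv2.undistortPoints(np.array([[uv]],float),c[0],c[1])[0,0];d=c[2]@np.array([*q,1]);return c[3],d/np.linalg.norm(d)
def onz(c,uv,z):
    o,d=ray(c,uv);return o+d*(z-o[2])/d[2]
def tri(c1,u1,c2,u2):
    o,d=ray(c1,u1);p,e=ray(c2,u2)
    a,b=np.linalg.lstsq(np.c_[d,-e],p-o,rcond=None)[0];x=o+a*d;y=p+b*e
    return (x+y)/2,np.linalg.norm(x-y)
def proj(c,P):
    M=c[2].T;return cv2.projectPoints(np.array([P],float),cv2.Rodrigues(M)[0],-M@c[3],c[0],c[1])[0][0,0]
E
python3 - <<'E'
from h import *
np.set_printoptions(precision=4,suppress=True)
c=cam("scene");d=cam("side")
im=cv2.imread("pics/scene0.png");sd=cv2.imread("pics/side0.png")
print("handle ends",onz(c,(195,229),.114),onz(c,(229,220),.114))
for k in [(139,260),(256,200),(365,166)]: print(onz(c,k,.0))
def dark(im,x0,y0,x1,y1,t):
    g=im[y0:y1,x0:x1].max(2);m=(g<t).astype('uint8')
    n,l,st,ce=cv2.connectedComponentsWithStats(m)
    return [(ce[i]+[x0,y0],st[i][2:]) for i in range(1,n) if st[i][4]>8]
for a in dark(im,275,168,345,215,70): print("sc",a,onz(c,a[0],.06))
for a in dark(sd,238,205,302,262,70): print("sd",a,onz(d,a[0],.06))
a=cv2.resize(im[160:275,165:350],None,fx=4,fy=4,interpolation=2)
b=cv2.resize(sd[165:275,220:310],None,fx=4,fy=4,interpolation=2)
cv2.imwrite("pics/crop1.png",a[:,:])
E
```

```text
handle ends [0.458  0.2592 0.114 ] [0.4402 0.1674 0.114 ]
[ 0.5437  0.4096 -0.    ]
[0.5902 0.0012 0.    ]
[ 0.5398 -0.4297  0.    ]
sc (array([323.8571, 178.5714]), array([ 9,  8, 35], dtype=int32)) [ 0.5014 -0.2064  0.06  ]
sc (array([310.2083, 184.1944]), array([11,  9, 72], dtype=int32)) [ 0.5016 -0.1515  0.06  ]
sc (array([296.5   , 190.0208]), array([10,  7, 48], dtype=int32)) [ 0.501  -0.0977  0.06  ]
sc (array([331.2812, 198.125 ]), array([17,  9, 32], dtype=int32)) [ 0.4108 -0.1649  0.06  ]
sc (array([307.    , 209.3778]), array([24, 11, 45], dtype=int32)) [ 0.409 -0.072  0.06 ]
sd (array([241.6747, 210.5663]), array([10, 14, 83], dtype=int32)) [ 0.4818 -0.063   0.06  ]
sd (array([256.6296, 217.1852]), array([ 9,  5, 27], dtype=int32)) [ 0.5028 -0.1146  0.06  ]
sd (array([263.7, 227.9]), array([ 5,  4, 10], dtype=int32)) [ 0.4934 -0.1708  0.06  ]
sd (array([239.6667, 257.8571]), array([ 5,  8, 21], dtype=int32)) [ 0.3782 -0.2554  0.06  ]
```

View pics/crop1.png

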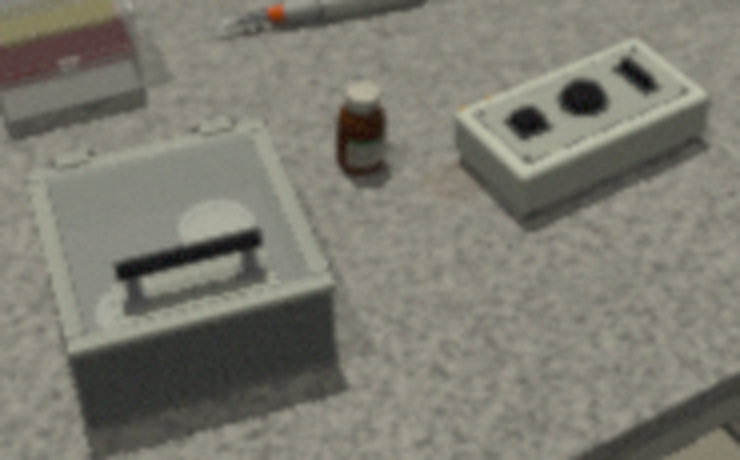

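Left to right in the crop: square, round, bar. The handle is clear and turned by about -0.19 rad. Next I need the tool axes, so I can work out moves.

```bash
cat >> h.py <<'E'
def delta(s,goal,yaw):
    "goal pos; yaw = world azimuth of tool y, tool x straight down. gives shift in present tool axes(units), turn about tool x (deg), tilt rv"
    A=R.from_rotvec(s["tool_rot"]);y=np.array([np.cos(yaw),np.sin(yaw),0]);x=np.array([0,0,-1.])
    B=R.from_matrix(np.c_[x,y,np.cross(x,y)])
    print("shift",np.round(A.inv().apply(np.array(goal)-s["tool_pos"])/.04,3),"turn",np.round(np.degrees((A.inv()*B).as_rotvec()),2))
E
python3 - <<'E'
from h import *
np.set_printoptions(precision=4,suppress=True)
s=r.get_state();M=R.from_rotvec(s["tool_rot"]).as_matrix();print(M)
for y in(0,-.19,np.pi/2,-np.pi/2,np.pi): delta(s,(.501,-.1515,.13),y)
E
```

```text
[[-0.0006  0.2356 -0.9718]
 [ 0.0023 -0.9718 -0.2356]
 [-1.     -0.0024  0.    ]]
shift [  2.528  -9.594 -11.281] turn [-76.37  -0.09   0.12]
shift [  2.528  -9.594 -11.281] turn [-65.48  -0.08   0.12]
shift [  2.528  -9.594 -11.281] turn [-166.37   -0.2     0.03]
shift [  2.528  -9.594 -11.281] turn [13.63  0.02  0.14]
shift [  2.528  -9.594 -11.281] turn [103.63   0.12   0.1 ]
```

Emit:
{"name": "servo_tool", "arguments": {"xyz": [[0,-0.37,-0.43],[0.08,-0.74,-0.87],[0.08,-0.74,-0.87],[0.08,-0.74,-0.87],[0.08,-0.74,-0.87],[0.08,-0.74,-0.87],[0.08,-0.74,-0.87],[0.08,-0.74,-0.87],[0.08,-0.74,-0.87],[0.08,-0.74,-0.87],[0.08,-0.74,-0.87],[0.08,-0.74,-0.87],[0.08,-0.74,-0.87],[0.08,-0.37,-0.43],[0,0,0],[0,0,0],[0,0,0]], "dr": [[0,0,0],[0,0,0],[0,0,0],[0,0,0],[0,0,0],[0,0,0],[0,0,0],[0,0,0],[0,0,0],[0,0,0],[0,0,0],[0,0,0],[0,0,0],[0,0,0],[6.8,0,0],[6.8,0,0],[0,0,0]], "fingers": [0,0,0,0,0,0,0,0,0,0,0,0,0,0,0,0,0]}}

```text
clock: 2.22
tool_pos: [0.5015, -0.151, 0.1894]
tool_rot: [2.219, 0.002, -2.221]
contact_force: [-0.1, 0.9, -0.0]
gripper_width: 0.002
```

```bash
python3 - <<'E'
from h import *
np.set_printoptions(precision=4,suppress=True)
s=r.get_state();im=r.get_image("wrist");cv2.imwrite("pics/w1.png",im);np.save("w1.npy",s,allow_pickle=True)
print(s["clock"],s["tool_pos"],s["gripper_width"],s["contact_force"],s["qpos"])
c=cam("wrist",s)
m=(im.max(2)<60).astype('uint8');n,l,st,ce=cv2.connectedComponentsWithStats(m)
for i in range(1,n):
    if 60<st[i][4]<6000: print(ce[i],st[i][2:],onz(c,ce[i],.06))
delta(s,(.501,-.1515,.13),-np.pi/2)
E
```

```text
2.225 [ 0.5015 -0.151   0.1894] 0.0016954536067783175 [-0.1304  0.8759 -0.0308] [ 0.2572  0.4691 -0.0097  1.8417  0.0062  0.8317 -1.3243]
[110.992   86.7711] [ 27  27 249] [ 0.5849 -0.0258  0.06  ]
[  6.27   170.6575] [  18  171 1889] [0.5113 0.0787 0.06  ]
[319.911  176.6096] [ 11  33 146] [ 0.5065 -0.2095  0.06  ]
shift [1.485 0.013 0.011] turn [0.12 0.05 0.  ]
```

View pics/w1.png

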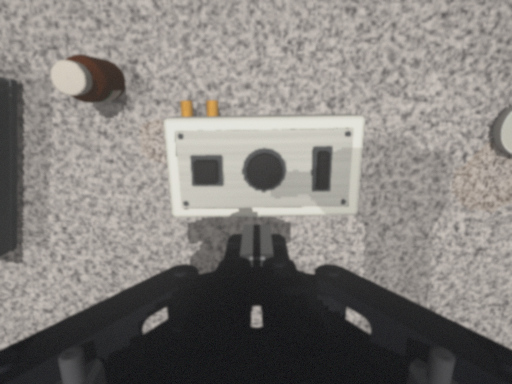

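The wrist picture shows the square key near (206,172), the round one at (264,170) and the bar at (321,170). The bottle cap is at (70,77) and the closed fingertips at (257,240). I'll refine the key centres and check their height by triangulating against the scene view.

```bash
python3 - <<'E'
from h import *
np.set_printoptions(precision=4,suppress=True)
s=np.load("w1.npy",allow_pickle=True).item();c=cam("wrist",s);im=cv2.imread("pics/w1.png");d=cam("scene")
g=im.max(2)
for t in(40,50,60,75,95):
    sub=g[130:208,180:350]<t
    n,l,st,ce=cv2.connectedComponentsWithStats(sub.astype('uint8'))
    for i in range(1,n):
        if st[i][4]>100:
            q=st[i][:2]+(st[i][2:4]-1)/2+[180,130];print(t,ce[i]+[180,130],q,st[i][2:],onz(c,ce[i]+[180,130],.06))
print(tri(c,(206,172),d,(296.5,190)),tri(c,(264,170),d,(310.2,184.2)),tri(c,(321,170),d,(323.9,178.6)))
for q in [(166,117),(363,117),(173,216),(357,215)]: print(onz(c,q,.049))
E
```

```text
60 [319.911  176.6096] [321. 171.] [ 11  33 146] [ 0.5065 -0.2095  0.06  ]
75 [322.1884 170.2265] [321.5 170. ] [ 16  39 499] [ 0.5126 -0.2112  0.06  ]
75 [264.2037 170.7551] [264. 171.] [  37   37 1021] [ 0.512  -0.1577  0.06  ]
75 [206.0402 171.4126] [206.  171.5] [ 25  24 572] [ 0.5112 -0.1038  0.06  ]
95 [321.25   169.0219] [321. 169.] [ 19  43 684] [ 0.5137 -0.2103  0.06  ]
95 [264.0657 170.009 ] [264.  169.5] [  41   40 1217] [ 0.5127 -0.1575  0.06  ]
95 [206.5201 170.8449] [206.5 170.5] [ 30  28 748] [ 0.5117 -0.1043  0.06  ]
(array([ 0.5088, -0.1028,  0.0525]), np.float64(0.00084028338565257)) (array([ 0.5106, -0.1581,  0.0511]), np.float64(0.0008572426260040855)) (array([ 0.5104, -0.213 ,  0.051 ]), np.float64(0.0020288843187179707))
[ 0.5597 -0.0675  0.049 ]
[ 0.56   -0.2479  0.049 ]
[ 0.4631 -0.0669  0.049 ]
[ 0.4646 -0.2513  0.049 ]
```

Emit:
{"name": "servo_tool", "arguments": {"xyz": [[0.5,0.17,-0.24],[0.8,0,0],[0.8,0,0],[0.6,0,0],[0.28,0,0],[0,0,0]], "dr": [[0,0,0],[0,0,0],[0,0,0],[0,0,0],[0,0,0],[0,0,0]], "fingers": [0,0,0,0,0,0]}}

```text
clock: 3.02
tool_pos: [0.5111, -0.158, 0.0701]
tool_rot: [2.22, 0.002, -2.222]
contact_force: [0.0, -0.4, -0.6]
gripper_width: -0.003
```

Emit:
{"name": "servo_tool", "arguments": {"xyz": [[0.15,0,0],[0.1,0,0],[0.1,0,0],[0,0,0]], "dr": [[0,0,0],[0,0,0],[0,0,0],[0,0,0]], "fingers": [0,0,0,0]}}

```text
clock: 3.52
tool_pos: [0.5118, -0.1581, 0.0569]
tool_rot: [2.222, 0.0, -2.22]
contact_force: [-0.7, -0.3, 3.8]
gripper_width: 0.002
```

Emit:
{"name": "servo_tool", "arguments": {"xyz": [[0.1,0,0],[0,0,0],[0,0,0]], "dr": [[0,0,0],[0,0,0],[0,0,0]], "fingers": [0,0,0]}}

```text
clock: 3.9
tool_pos: [0.5118, -0.1582, 0.0553]
tool_rot: [2.223, -0.0, -2.219]
contact_force: [-4.7, 1.3, 20.1]
gripper_width: 0.003
```

Emit:
{"name": "servo_tool", "arguments": {"xyz": [[-0.2,0,0],[-0.25,0,0],[0,-0.7,0],[0,-0.67,0],[0,0,0],[0.15,0,0],[0.12,0,0],[0.09,0,0],[0,0,0]], "dr": [[0,0,0],[0,0,0],[0,0,0],[0,0,0],[0,0,0],[0,0,0],[0,0,0],[0,0,0],[0,0,0]], "fingers": [0,0,0,0,0,0,0,0,0]}}

```text
clock: 5.03
tool_pos: [0.511, -0.1047, 0.0562]
tool_rot: [2.221, -0.003, -2.222]
contact_force: [-1.7, -3.1, 3.9]
gripper_width: -0.001
```

Emit:
{"name": "servo_tool", "arguments": {"xyz": [[0.07,0,0],[0,0,0],[0,0,0]], "dr": [[0,0,0],[0,0,0],[0,0,0]], "fingers": [0,0,0]}}

```text
clock: 5.4
tool_pos: [0.5111, -0.1047, 0.0554]
tool_rot: [2.222, -0.003, -2.221]
contact_force: [-3.8, -1.3, 16.3]
gripper_width: -0.0
```

Emit:
{"name": "servo_tool", "arguments": {"xyz": [[-0.2,0,0],[-0.24,0,0],[0,0.9,0],[0,0.9,0],[0,0.91,0],[0,0,0],[0.15,0,0],[0.12,0,0],[0.09,0,0],[0,0,0]], "dr": [[0,0,0],[0,0,0],[0,0,0],[0,0,0],[0,0,0],[0,0,0],[0,0,0],[0,0,0],[0,0,0],[0,0,0]], "fingers": [0,0,0,0,0,0,0,0,0,0]}}

```text
clock: 6.65
tool_pos: [0.5115, -0.2095, 0.0565]
tool_rot: [2.221, 0.005, -2.222]
contact_force: [-0.8, 2.9, 4.7]
gripper_width: 0.0
```

Emit:
{"name": "servo_tool", "arguments": {"xyz": [[0.07,0,0],[0,0,0],[0,0,0]], "dr": [[0,0,0],[0,0,0],[0,0,0]], "fingers": [0,0,0]}}

```text
clock: 7.02
tool_pos: [0.5117, -0.2099, 0.0554]
tool_rot: [2.222, 0.004, -2.221]
contact_force: [-2.9, 4.7, 14.1]
gripper_width: 0.001
```

Emit:
{"name": "servo_tool", "arguments": {"xyz": [[-0.5,0,0],[-1,0,0],[-1,0,0],[-1,0,0],[-1,0,0],[-0.15,-0.5,0.1],[0,-1,0.12],[0,-1,0.13],[0,-1,0.13],[0,-1,0.13],[0,-1,0.13],[0,-1,0.13],[0,-1,0.13],[0,-1,0.13],[0,-1,0.13],[0,-1,0.1],[0,0,0]], "dr": [[0,0,0],[0,0,0],[0,0,0],[0,0,0],[0,0,0],[0,0,0],[0,0,0],[0,0,0],[0,0,0],[0,0,0],[0,0,0],[0,0,0],[0,0,0],[0,0,0],[0,0,0],[0,0,0],[0,0,0]], "fingers": [0,0,0,0,0,0,0,0,0,0,0,0,0,0,0,0,0]}}

```text
clock: 9.15
tool_pos: [0.4545, 0.2125, 0.2385]
tool_rot: [2.215, 0.011, -2.221]
contact_force: [0.3, -0.7, 0.4]
gripper_width: -0.004
```

Emit:
{"name": "servo_tool", "arguments": {"xyz": [[0,0,0],[0,0,0],[0,0,0],[0,0,0],[0,0,0],[0,0,0],[0,0,0],[0,0,0],[0,0,0]], "dr": [[-9.9,0,0],[-9.9,0,0],[-9.9,0,0],[-9.9,0,0],[-9.9,0,0],[-9.9,0,0],[-9.9,0,0],[-9.9,0,0],[0,0,0]], "fingers": [45,45,45,45,45,45,45,45,45]}}

```text
clock: 10.28
tool_pos: [0.4563, 0.207, 0.2387]
tool_rot: [1.347, 1.113, -1.351]
contact_force: [1.7, -0.2, 0.1]
gripper_width: 0.527
```

```bash
python3 - <<'E'
from h import *
s=r.get_state();im=r.get_image("wrist");cv2.imwrite("pics/w2.png",im);np.save("w2.npy",s,allow_pickle=True)
print(s["clock"],s["tool_pos"],s["gripper_width"],s["contact_force"],s["qpos"]);delta(s,s["tool_pos"],-.19)
E
```

```text
10.275 [0.45631937 0.20698185 0.23874469] 0.5273579902776667 [ 1.69888614 -0.23456956  0.071197  ] [-0.1369902   0.41092873 -0.47188195  1.82377226  0.22338851  0.96170391
 -0.89544439]
shift [0. 0. 0.] turn [-0.07  0.09  0.09]
```

View pics/w2.png

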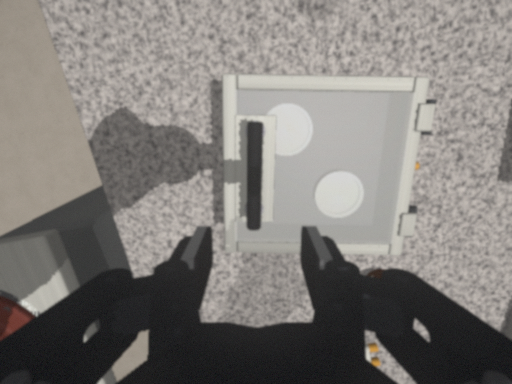

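The wrist picture shows the handle bar upright from (255,122) to (254,229), between the finger directions. The lid front frame is at column 231. I'll locate the bar by mask, then move closer for a second view to check its height.

```bash
cat >> h.py <<'E'
def bar(im,x0,y0,x1,y1,t=45):
    m=(im[y0:y1,x0:x1].max(2)<t).astype('uint8');n,l,st,ce=cv2.connectedComponentsWithStats(m)
    i=1+np.argmax(st[1:,4]);ys,xs=np.where(l==i);p=np.c_[xs+x0,ys+y0].astype('float32')
    b=cv2.minAreaRect(p);print(b,st[i]);P=cv2.boxPoints(b);P=P[np.argsort(P[:,1])]
    return P[:2].mean(0),P[2:].mean(0)
E
python3 - <<'E'
from h import *
np.set_printoptions(precision=4,suppress=True)
s=np.load("w2.npy",allow_pickle=True).item();c=cam("wrist",s);im=cv2.imread("pics/w2.png")
for t in (35,50):
    a,b=bar(im,240,108,272,235,t);A=onz(c,a,.116);B=onz(c,b,.116);d=A-B;m=(A+B)/2
    print(a,b,A,B,np.hypot(*d[:2]),"yaw",np.arctan2(-d[0],d[1]),m)
g=proj(cam("scene"),m);print("scene proj",g)
th=np.arctan2(-d[0],d[1]);delta(s,[m[0],m[1],.17],th)
E
```

```text
Traceback (most recent call last):
  File "h.py", line 27, in bar
    i=1+np.argmax(st[1:,4]);ys,xs=np.where(l==i);p=np.c_[xs+x0,ys+y0].astype('float32')
        ~~~~~~~~~^^^^^^^^^^
ValueError: attempt to get argmax of an empty sequence
```

```bash
python3 - <<'E'
from h import *
np.set_printoptions(precision=4,suppress=True)
s=np.load("w2.npy",allow_pickle=True).item();c=cam("wrist",s);im=cv2.imread("pics/w2.png")
for t in (70,90):
    a,b=bar(im,240,108,272,235,t);A=onz(c,a,.116);B=onz(c,b,.116);d=A-B;m=(A+B)/2
    print(a,b,A,B,np.hypot(*d[:2]),"yaw",np.arctan2(-d[0],d[1]),m)
g=proj(cam("scene"),m);print("scene proj",g)
th=np.arctan2(-d[0],d[1]);delta(s,[m[0],m[1],.17],th)
E
```

```text
((253.7013702392578, 175.49612426757812), (12.713213920593262, 105.09503173828125), 0.7440592050552368) [   7   15   14  106 1328]
[254.3837 122.953 ] [253.019  228.0392] [0.4653 0.2604 0.116 ] [0.4453 0.1647 0.116 ] 0.09781586183733783 yaw -0.20615628543052092 [0.4553 0.2125 0.116 ]
((253.58827209472656, 175.52642822265625), (14.479852676391602, 107.00408172607422), 0.7252243161201477) [   6   14   16  108 1511]
[254.2655 122.0287] [252.9111 229.0242] [0.4653 0.2612 0.116 ] [0.445  0.1637 0.116 ] 0.09960500152718497 yaw -0.20593607568644806 [0.4552 0.2124 0.116 ]
scene proj [211.4425 222.4565]
shift [ 1.718 -0.052 -0.131] turn [0.84 0.09 0.09]
```

Emit:
{"name": "servo_tool", "arguments": {"xyz": [[0.5,-0.05,-0.13],[0.7,0,0],[0.52,0,0],[0,0,0],[0,0,0]], "dr": [[0.8,0,0],[0,0,0],[0,0,0],[0,0,0],[0,0,0]], "fingers": [45,45,45,45,45]}}

```text
clock: 10.95
tool_pos: [0.4562, 0.214, 0.1715]
tool_rot: [1.358, 1.106, -1.356]
contact_force: [0.0, -0.9, 0.0]
gripper_width: 0.527
```

```bash
python3 - <<'E'
from h import *
np.set_printoptions(precision=4,suppress=True)
s=r.get_state();im=r.get_image("wrist");cv2.imwrite("pics/w3.png",im)
c=cam("wrist",s)
s2=np.load("w2.npy",allow_pickle=True).item();c2=cam("wrist",s2);a2,b2=bar(cv2.imread("pics/w2.png"),240,108,272,235,80)
u=proj(c,[.4653,.2604,.116]);v=proj(c,[.4452,.164,.116]);print("pred",u,v)
x=(u[0]+v[0])/2
a,b=bar(im,int(x-28),int(u[1]-15),int(x+28),int(v[1]+12),80)
print(a,b,tri(c,a,c2,a2),tri(c,b,c2,b2))
A=onz(c,a,.116);B=onz(c,b,.116);d=A-B;print(A,B,np.hypot(*d[:2]));m=(A+B)/2
print(s["tool_pos"],s["contact_force"]);delta(s,[m[0],m[1],.095],np.arctan2(-d[0],d[1]))
E
```

```text
((253.4864501953125, 175.04527282714844), (14.167635917663574, 106.01702880859375), 0.7440592050552368) [   6   14   16  107 1429]
pred [254.8082 139.4234] [254.6398 273.283 ]
((255.12371826171875, 206.00125122070312), (19.607202529907227, 136.0752410888672), 0.5906572937965393) [  19   14   21  137 2513]
[255.8251 137.9673] [254.4223 274.0352] (array([0.4657, 0.2611, 0.1153]), np.float64(0.0008832176213720818)) (array([0.4458, 0.1676, 0.123 ]), np.float64(9.677374312935355e-05))
[0.4661 0.2612 0.116 ] [0.4449 0.1634 0.116 ] 0.1000481987472614
[0.4562 0.214  0.1715] [ 0.0327 -0.8528  0.0457]
shift [ 1.914 -0.009  0.047] turn [ 0.62 -0.04 -0.06]
```

Emit:
{"name": "servo_tool", "arguments": {"xyz": [[0.5,0,0.05],[0.6,0,0],[0.5,0,0],[0.29,0,0],[0,0,0]], "dr": [[0.6,0,0],[0,0,0],[0,0,0],[0,0,0],[0,0,0]], "fingers": [45,45,45,45,45]}}

```text
clock: 11.62
tool_pos: [0.4555, 0.2119, 0.0954]
tool_rot: [1.364, 1.101, -1.364]
contact_force: [0.0, -0.4, 0.7]
gripper_width: 0.528
```

Emit:
{"name": "servo_tool", "arguments": {"xyz": [[0,0,0],[0,0,0],[0,0,0],[0,0,0],[0,0,0],[0,0,0],[0,0,0],[0,0,0]], "dr": [[0,0,0],[0,0,0],[0,0,0],[0,0,0],[0,0,0],[0,0,0],[0,0,0],[0,0,0]], "fingers": [0,0,0,0,0,0,0,0], "newtons": 80}}

```text
clock: 12.62
tool_pos: [0.4551, 0.2124, 0.0963]
tool_rot: [1.364, 1.101, -1.363]
contact_force: [-1.5, 0.3, 6.1]
gripper_width: 0.135
```

```bash
python3 - <<'E'
from h import *
im=r.get_image("wrist");a=r.get_image("side");b=r.get_image("scene")
cv2.imwrite("pics/g1.png",np.hstack([cv2.resize(im,(400,300)),cv2.resize(b[150:300,130:330],(400,300))]))
E
```

```text
(no output)
```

View pics/g1.png

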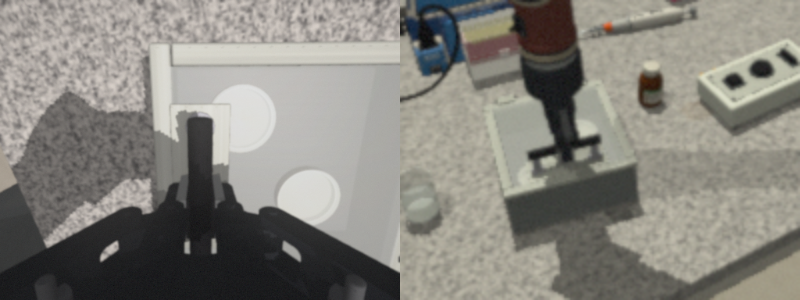

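The fingers straddle the bar between the posts, and the lid is still shut. Now I'll lift slowly along the handle's arc.

Emit:
{"name": "servo_tool", "arguments": {"xyz": [[-0.04,0.01,0],[-0.04,0.01,0],[-0.04,0.01,0],[-0.04,0.01,0],[-0.04,0.01,0],[-0.04,0.01,0]], "dr": [[0,0,0],[0,0,0],[0,0,0],[0,0,0],[0,0,0],[0,0,0]], "fingers": [0,0,0,0,0,0]}}

```text
clock: 13.52
tool_pos: [0.4575, 0.2118, 0.1058]
tool_rot: [1.364, 1.102, -1.364]
contact_force: [-1.8, 4.0, -4.4]
gripper_width: 0.132
```

Emit:
{"name": "servo_tool", "arguments": {"xyz": [[-0.04,0.013,0],[-0.04,0.013,0],[-0.04,0.013,0],[-0.04,0.013,0],[-0.04,0.013,0],[-0.04,0.013,0],[-0.04,0.013,0],[-0.04,0.013,0],[-0.04,0.013,0],[-0.02,0.01,0],[0,0,0],[0,0,0]], "dr": [[0,0,0],[0,0,0],[0,0,0],[0,0,0],[0,0,0],[0,0,0],[0,0,0],[0,0,0],[0,0,0],[0,0,0],[0,0,0],[0,0,0]], "fingers": [0,0,0,0,0,0,0,0,0,0,0,0]}}

```text
clock: 15.02
tool_pos: [0.4624, 0.2108, 0.121]
tool_rot: [1.364, 1.101, -1.363]
contact_force: [-3.9, 4.0, -1.6]
gripper_width: 0.134
```

```bash
python3 - <<'E'
from h import *
np.set_printoptions(precision=4,suppress=True)
s=r.get_state();im=r.get_image("wrist");b=r.get_image("scene");a=r.get_image("side")
print(s["tool_pos"],s["contact_force"],s["joint_vel"].round(3))
cv2.imwrite("pics/g2.png",np.hstack([cv2.resize(im,(400,300)),cv2.resize(b[150:300,130:330],(400,300),interpolation=2)]))
# bystander shift vs first scene picture
o=cv2.imread("pics/scene0.png")
for n,(x0,y0,x1,y1) in dict(bottle=(244,172,268,208),dish=(352,152,380,174),beaker=(126,232,152,268),unit=(278,168,344,214)).items():
    t=o[y0:y1,x0:x1];R_=cv2.matchTemplate(b[y0-8:y1+8,x0-8:x1+8],t,cv2.TM_CCOEFF_NORMED);_,v,_,l=cv2.minMaxLoc(R_);print(n,v,l[0]-8,l[1]-8)
E
```

```text
[0.4624 0.2108 0.121 ] [-3.9129  4.02   -1.6248] [ 0.001 -0.    -0.002  0.001 -0.    -0.001  0.   ]
bottle 0.9973487854003906 0 0
dish 0.08087480813264847 6 0
beaker 0.9936925172805786 0 0
unit 0.9980815052986145 0 0
```

View pics/g2.png

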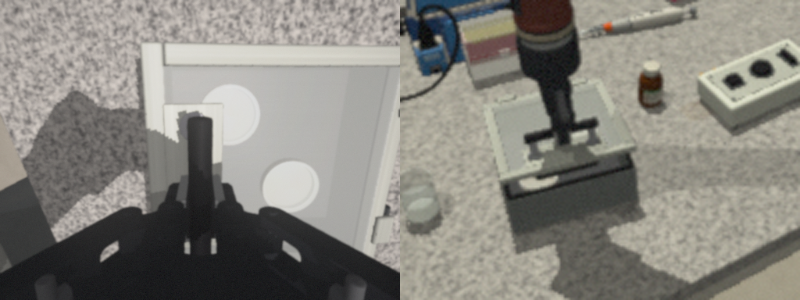

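The lid is visibly open, with a dark gap at its front in the scene half. The bottle, beaker and unit haven't shifted; the dish is probably hidden by the arm in this view. I'll check the opening angle, and the dish in the side view.

```bash
python3 - <<'E'
from h import *
np.set_printoptions(precision=4,suppress=True)
o=cv2.imread("pics/side0.png");a=r.get_image("side");b=r.get_image("scene")
t=o[286:312,324:360];R_=cv2.matchTemplate(a[276:322,314:370],t,cv2.TM_CCOEFF_NORMED);_,v,_,l=cv2.minMaxLoc(R_);print("dish side",v,l[0]-10,l[1]-10)
c=cam("scene");w=-.213;ex=np.array([np.cos(w),np.sin(w),0]);ey=np.array([-np.sin(w),np.cos(w),0]);ez=np.array([0,0,1.])
H=np.array([.4554,.2124,.114])+.17*ex-.04*ez
P=lambda th,f,u,y:proj(c,H-ex*(f*np.cos(th)-u*np.sin(th))+ez*(f*np.sin(th)+u*np.cos(th))+ey*y)
for th in(0,.09,.12,.15,.18,.22): print(th,"front top corner R",P(th,.202,.01,-.09),"L",P(th,.202,.01,.09),"bar ends R,L",P(th,.17,.04,-.05),P(th,.17,.04,.05))
cv2.imwrite("pics/g3.png",cv2.resize(b[190:270,165:260],None,fx=6,fy=6,interpolation=cv2.INTER_CUBIC))
s=r.get_state();print(s["tool_pos"],s["contact_force"],s["clock"])
E
```

```text
dish side 0.9952369332313538 0 0
0 front top corner R [247.5957 230.5468] L [181.8313 247.5364] bar ends R,L [229.5144 218.4764] [193.0686 227.5027]
0.09 front top corner R [247.0644 225.3602] L [180.6299 242.2948] bar ends R,L [228.6566 213.3681] [191.9704 222.3296]
0.12 front top corner R [246.8471 223.5334] L [180.2038 240.4404] bar ends R,L [228.3429 211.6072] [191.5851 220.5431]
0.15 front top corner R [246.6098 221.661 ] L [179.7656 238.5356] bar ends R,L [228.0157 209.8207] [191.191  218.7291]
0.18 front top corner R [246.3528 219.7449] L [179.3158 236.5826] bar ends R,L [227.6757 208.0109] [190.7884 216.89  ]
0.22 front top corner R [245.9796 217.1264] L [178.6989 233.9077] bar ends R,L [227.2027 205.5655] [190.2396 214.4026]
[0.4624 0.2108 0.121 ] [-3.3312  4.3107 -1.3077] 15.275
```

View pics/g3.png

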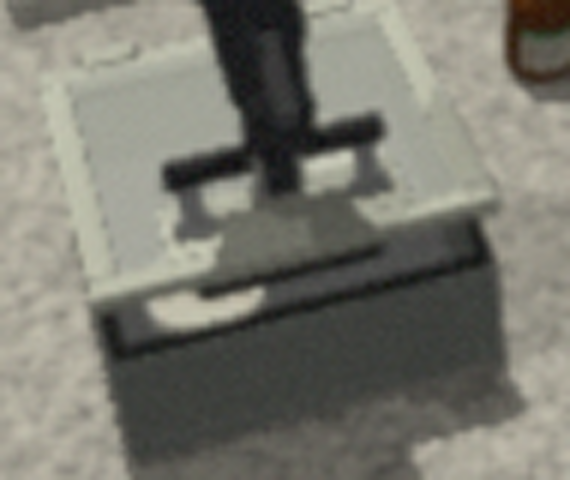

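The bar ends at about (192.5,219.7) and (228.8,211.3) give an opening of 0.13–0.15 rad, which agrees with the tool's 25 mm lift. The pose is steady, so I'm handing in.

```bash
python3 -c "
from plant import r
print(r.hand_in());s=r.get_state();print(s['clock'],s['tool_pos'],s['contact_force'],s['gripper_width'])"
```

```text
the job is handed in; nothing more can be done
None
the job is handed in; nothing more can be done
```

I pushed the round, square and bar keys in that order, then lifted the lid free of its seal. I handed in at about 15.3 s, with the fingers still holding the lid slightly open. `hand_in` gives no verdict.

- **Keys:** each went to its stop, at the same tool height (z ≈ 0.055 m) with 14–20 N on the tool. The arm was well clear of them at the end.
- **Lid:** the tool rose about 25 mm. That means roughly 0.145 rad, and the last scene picture gave 0.13–0.15 rad, a gap of about 26–30 mm. The grip was 80 N and the arm was still. I did not see the peak pull; after the first 9.5 mm of lift the force read 4.4 N.
- **Bystanders:** the bottle, beaker and dish had not moved, by comparison with the first pictures. The dish was hidden in the scene view, so I checked it in the side view.
- **Disagreements:**
  - The scene camera put the keys about 10 mm away from where the wrist camera did. I used the wrist values, and contact bore them out.
  - Triangulated key heights read about 8 mm low, but contact gave 60 mm as stated.
  - The bar's two ends triangulated to 115 and 123 mm, against 114 mm stated.
  - The gripper showed 11.5 mm on the 14 mm bar, but there was no sign of slip.

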